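# Demould a long incense holder and tilt it out of a half-open steel drawer

## Task

The cement incense-stick holder has cured in its mould in the drawer of the small steel cabinet; the drawer opens no farther than this and the holder is longer than the opening. Lift it out of the mould, tilt it front end up over the drawer's front and draw it out diagonally from under the cabinet's top, gently, without knocking it on the cabinet. Finish while holding it still in the air, the whole holder well clear above the cabinet's top (3 cm or more), and leave the other things on the desk and on the cabinet as they are.

Things in the scene. Friction and masses are not known exactly. Their poses are not given: they have to be found in the camera images.
- holder_mid (a point): centre of the incense holder, half-way up: a loose straight bar of grey cast cement, 270 mm long (its x), 32 wide (y), 24 high (z up), about 0.28 kg, an ash groove 16 mm wide, 9 deep along its top. Its -x end is the front, towards the drawer's front; the +x end is hidden under the cabinet's top. Gripped across its width at the mould's notches, 50 mm from here towards the front
- holder_front (a point): middle of the holder's front end face, half-way up (135 mm from its centre, towards the drawer's front)
- holder_back (a point): middle of the holder's back end face, half-way up (135 mm from its centre, under the cabinet's top at the start)
- cabinet: grey steel cabinet fixed on the desk, 340 mm deep (x), 226 mm wide (y), 206 mm high; origin at the centre of its underside; its front looks along its own -x. The top is a 6 mm sheet (underside 200 mm over the desk). Above: one drawer that stands open; below it a low swing door that stays shut and is not used. Two wooden dice (24 mm) and a small jar (70 mm high) stand on its top, 120 mm or more behind the front edge
- cabinet_edge (a point): middle of the front edge of the cabinet's top, on its upper face, 206 mm over the desk; here the holder's back part must come out from under. Axes as the cabinet
- drawer: the drawer with the mould fixed in it, standing open against its stop by 180 to 200 mm; it cannot come out farther, and slides in stiffly (6 N). Same axes as the cabinet. Origin at desk height under its middle line, 173 mm behind its front panel
- drawer_lip (a point): middle of the top edge of the drawer's front panel (6 mm thick), 188 mm over the desk. The drawer is 200 mm wide inside, its side walls reach 166 mm over the desk. The mould is fixed on its floor
- mould_notch (a point): on the middle of the mould's cavity floor, 112 mm over the desk, between the two notches for the fingers. The mould is white plastic, 290 x 62 mm, fixed along the drawer's middle; its cavity (274 x 36 mm, 14 mm deep) holds the holder, which stands 10 mm proud. Both side walls (13 mm thick) are cut away to the cavity's floor for 74 mm of length here
- abacus: blue plastic abacus frame on two feet, 275 mm wide, 220 mm high, 90 mm deep at the feet; origin under its centre; a bystander at the robot's right
- cup: orange plastic cup, 76 mm across, 95 mm high, origin under its centre; a bystander at the robot's left
- board: plywood exam board 235 x 320 x 6 mm with a chrome spring clip on one short end, lying flat; origin under its centre; a bystander at the robot's right
- die_a: wooden die, 24 mm, on the cabinet's top; origin under its centre; bystander
- die_b: the other wooden die, 24 mm, on the cabinet's top; origin under its centre; bystander
- varnish: small amber jar with white cap, 48 mm across, 70 mm high, on the cabinet's top; origin under its centre; bystander

How it is judged:
On the way, in this order (a step that is already met when the one before it is completed fails the run):
1. the holder stands tilted through the opening: its front end is above the drawer's front edge while its back end is still under the cabinet's top (height (world z) of holder_front above 0.198 m and height (world z) of holder_back below 0.185 m and x of holder_back in the frame of cabinet_edge above 0.01 m), for 0.1 s.
2. the back end has come out from under the cabinet's top and above it (height (world z) of holder_back above 0.218 m), for 0.1 s.
At the end, for the whole second after the job is handed in: The fingers hold the holder still (slower than 30 mm/s), both its end centres at least 236 mm over the desk (30 mm above the cabinet's top), and it touches neither cabinet nor drawer (height (world z) of each of holder_front, holder_back above 0.236 m and contact force between holder and the fingers above 1 N and contact force between holder and cabinet below 0.2 N and contact force between holder and drawer below 0.2 N and linear speed of holder below 0.03 m/s); the arm keeps its last pose, push and grip.
It fails at once if the holder is knocked or pressed on the cabinet with more than 15 N (contact force between holder and cabinet above 15 N).
It fails at once if a thing on the desk or on the cabinet is moved by more than 20 mm (distance of any of abacus, cup, board, die_a, die_b, varnish from where it was at the start of the episode above 0.02 m).
It also fails if it takes over 35 s, if anything falls off the work surface, if the arm or the gripper's body presses on something with over 40 N, if the wrist force passes 120 N, or if a joint passes its speed limit or range.

## Robot

A 6-joint arm with a two-finger parallel gripper is mounted at the origin on the work surface. World frame = base frame: x ahead of the robot, y to its left, z up, the work surface at z = 0. Lengths are in m, angles in rad, forces in N, time in s.
With the tool pointing down it reaches from about 0.375 to 0.975 m from the base axis. Payload 3.8 kg.
Tool frame: the origin (TCP) lies at the very end of the fingers, on their centre line; the grasp point (between the pads) lies 19 mm behind it; z points along the fingers, y is the line along which they close (so a half turn about z gives the same grasp; the last joint's range is limited). The gripper opens to 85 mm and grips with 20 to 120 N. Pads are 22 mm wide; open, the fingers measure 114 mm over their backs; the gripper's body (76 mm by 85 mm) begins 54 mm behind the grasp point. The pads swing forward as they close: fully open they stand 13 mm farther back than shut.
Start: joints at [1.157, 0.264, 1.604, -0, 1.274, -0.037], TCP at [0.248, 0.628, 0.231] pointing down, gripper open.
Joint ranges: [-2.63, 2.63], [-0.94, 2.18], [0.31, 2.57], [-1.31, 4.45], [0, 2.66], [-2.55, 2.55]. Speed limits (rad/s): [2.57, 2.57, 3.14, 3.14, 3.14, 3.14].

## Interface

Orientations are given as a rotation vector (axis times angle).
In Python, from workcell import monitor, viewer, job gives the robot as it stands. The module is installed in compiled form; this text tells all that it offers.
- The arm moves only by the tool step_arm, never from a script. Its argument "series" is one flat list of numbers, 4 for each row, row after row: the shift along the tool's x, y, z in m, then the turn about the tool's z in rad. A call has 1 to 8 rows; each row is the pose to reach, as a shift and turn from the pose commanded when the call began, along the tool's axes at that moment; what a row does not reach only later rows make up. A row lasts 1/8 s, in which the tool goes at most 62.5 mm and 10.7 degrees, less where a joint would pass 70% of its speed; a pose out of reach is approached as far as the arm can. A call with a gripper value outside its range is refused whole. "gripper" is the opening, from 0 (shut) to 1 (fully open), set as the call begins (left out, the last holds). The fingers move at their own pace and stop on an object; "newtons" is the grip in N (left out, the last holds). Time passes only in rows, so rows that repeat a pose let the fingers close. It gives the time, the measured TCP pose, the force, the opening and the grip force at its end, in the units of the state.
- monitor.read_state(): the state, without advancing time (a new reading comes with each control period).
- viewer.read_camera(name): name is "scene" or "top" or "wrist"; returns a dict with "image" (480x640x3 uint8, red, green, blue), "intrinsics" (3x3 intrinsics, pixels), "T" (4x4, takes a point from camera to world coordinates); the wrist camera has in their place "hand_eye" (4x4, takes a point from camera to tool coordinates, whose origin is the TCP and whose axes are the flange's). Camera axes: x right, y up, looking along -z (the intrinsics and any distortion apply to the point x, -y, -z); pixel columns grow to the right and rows downward; lengths in m; the calibration is good to about 2 mm. A picture is of the moment at which its call begins: read the wrist's pose just before it. There is no depth.
- job.finish_job(): hands the job in; it is judged then, once.
Trained networks look in a picture, given as the dict that the camera call returned (one of the last four; its "shot" number tells which), for a name from the list of things; names that differ only in an ending like _2 or _b are one class to them, and where a whole thing is asked for, a point or a joint stands for the part that bears it (a point fixed in the world has none). Each returns a list of dicts, best first, with "score" (0 to 1); they miss things now and then, are a little off and sometimes report something else, mostly with a low value. They report only what shows in the picture. A call takes as long as a camera call.
- viewer.boxes_of(picture, label): "extent" ([centre column, centre row, width, height] in pixels, round what is visible of it).
- viewer.spot_point(picture, label): "point" ([column, row] in pixels: a listed point, or the origin of a listed thing).
The state is a dict: "time": time; "q": joint angles; "joint_vel": joint speeds; "joint_torque": joint torques, N m; "tool_pos": TCP position; "tcp_rot": TCP orientation; "wrist_force": force on the tool from outside, world axes, zero at the start; "torque": the same for the moment, N m; "width": opening from 0.0 (shut) to 1.0 (fully open); "grip_force": force on a finger pad.
Only numpy, scipy, OpenCV 4.12 (cv2) and the standard library are available. Lean on these libraries where they do the work, as an engineer would, in place of code of your own. Each camera call takes 0.05 s, during which the arm holds its last target. There are 200 camera calls.

## Working session

There is one attempt and no reset: what is moved stays moved. The work goes in short steps, Python scripts to look and compute and a tool call to move; the robot and the scene stay as the last step left them, time stands still between calls to the robot, and variables do not carry over. Pictures are saved under pics/ and viewed, at most 10 in all, crops included, and the job is handed in when it is done.

Besides the shell and the picture viewer there is one more tool, called after "Emit:" as name(argument=value, ...) on one line, values as JSON. step_arm: Moves the arm, as the interface text tells. Its arguments: {"type":"object","properties":{"series":{"type":"array"},"gripper":{"type":"number"},"newtons":{"type":"number"}},"required":["series"]}

```bash
mkdir -p pics
cat > h.py <<'E'
import numpy as np, cv2
from scipy.spatial.transform import Rotation as R
from workcell import monitor, viewer, job
def tool():
    s=monitor.read_state(); T=np.eye(4); T[:3,:3]=R.from_rotvec(s["tcp_rot"]).as_matrix(); T[:3,3]=s["tool_pos"]; return T
def shot(name):
    t=tool(); p=viewer.read_camera(name)
    p["W"]=p["T"] if "T" in p else t@p["hand_eye"]; return p
def ray(p,uv):
    K=np.array(p["intrinsics"]); d=np.linalg.inv(K)@[uv[0],uv[1],1]; d=np.array([d[0],-d[1],-d[2]])
    W=np.array(p["W"]); return W[:3,3],W[:3,:3]@d
def atz(p,uv,z):
    o,d=ray(p,uv); return o+d*(z-o[2])/d[2]
def proj(p,X):
    W=np.array(p["W"]); c=W[:3,:3].T@(np.array(X)-W[:3,3]); u=np.array(p["intrinsics"])@[c[0],-c[1],-c[2]]; return u[:2]/u[2]
def save(p,f): cv2.imwrite("pics/"+f,cv2.cvtColor(p["image"],cv2.COLOR_RGB2BGR))
E
cat > a.py <<'E'
from h import *
np.set_printoptions(precision=4,suppress=True)
print(monitor.read_state())
Z=dict(holder_mid=.124,holder_front=.124,cabinet_edge=.206,drawer_lip=.188,mould_notch=.112,cabinet=0,drawer=0,abacus=0,cup=0,board=0,die_a=.206,varnish=.206)
for c in("top","scene"):
    p=shot(c); save(p,c+".png"); print(c,[k for k in p], np.array(p["W"])[:3,3])
    for k,z in Z.items():
        for r in viewer.spot_point(p,k)[:2]: print(k,round(r["score"],2),np.round(r["point"],1),atz(p,r["point"],z))
E
python3 a.py
```

```text
{'time': 0.0, 'q': array([ 1.1571,  0.2647,  1.6054, -0.    ,  1.2737, -0.0369]), 'joint_vel': array([ 0.0003, -0.0005, -0.0013, -0.0001, -0.002 ,  0.0003]), 'joint_torque': array([  0.0006, -51.5118, -36.7316,   0.0001,   0.0129,   0.    ]), 'tool_pos': array([0.2481, 0.627 , 0.23  ]), 'tcp_rot': array([-0.5883, -3.0855,  0.0034]), 'wrist_force': array([-0.1716,  0.4486,  0.7267]), 'torque': array([-0.051, -0.049, -0.001]), 'grip_force': 0.0, 'width': 0.9996382147087729}
top ['image', 'intrinsics', 'T', 'shot', 'W'] [ 0.4385 -0.0607  1.2467]
holder_mid 0.83 [298.6 223.6] [0.5898 0.0191 0.124 ]
holder_front 0.92 [353.3 243.9] [ 0.5402 -0.1193  0.124 ]
cabinet_edge 0.64 [283.9 215.4] [0.5977 0.0482 0.206 ]
drawer_lip 0.67 [356.4 240.3] [ 0.5431 -0.1232  0.188 ]
mould_notch 0.59 [319.  230.9] [ 0.5733 -0.0325  0.112 ]
drawer 0.74 [297.3 229. ] [0.5912 0.0313 0.    ]
abacus 0.63 [473.8 215.7] [ 0.6347 -0.4594  0.    ]
abacus 0.38 [284.7 220.2] [0.6157 0.0672 0.    ]
cup 0.91 [197.7 339.6] [0.2801 0.3008 0.    ]
board 0.8 [441.2 306.7] [ 0.382  -0.3678  0.    ]
board 0.47 [293.8 227.5] [
[... 278 characters left out ...]
5 0.0187 0.124 ]
holder_front 0.61 [296.  249.1] [ 0.5393 -0.1082  0.124 ]
cabinet_edge 0.76 [380.3 243. ] [0.6022 0.0505 0.206 ]
drawer_lip 0.59 [281.5 231.1] [ 0.5335 -0.1329  0.188 ]
mould_notch 0.57 [333.4 257.9] [ 0.5654 -0.033   0.112 ]
mould_notch 0.39 [147.1 340.6] [ 0.6916 -0.4104  0.112 ]
abacus 0.87 [145.8 340.6] [ 0.6412 -0.4506  0.    ]
abacus 0.42 [181.2 231.8] [ 0.3676 -0.3791  0.    ]
cup 0.98 [443.9 175.3] [0.2905 0.3114 0.    ]
board 0.79 [181.3 232.3] [ 0.3691 -0.3788  0.    ]
board 0.36 [143.6 337.6] [ 0.6336 -0.4556  0.    ]
die_a 0.69 [466.  246.7] [0.6353 0.2092 0.206 ]
die_a 0.59 [281.5 231.2] [ 0.5462 -0.1328  0.206 ]
varnish 0.85 [492.1 219.9] [0.583  0.2792 0.206 ]
```

View pics/top.png

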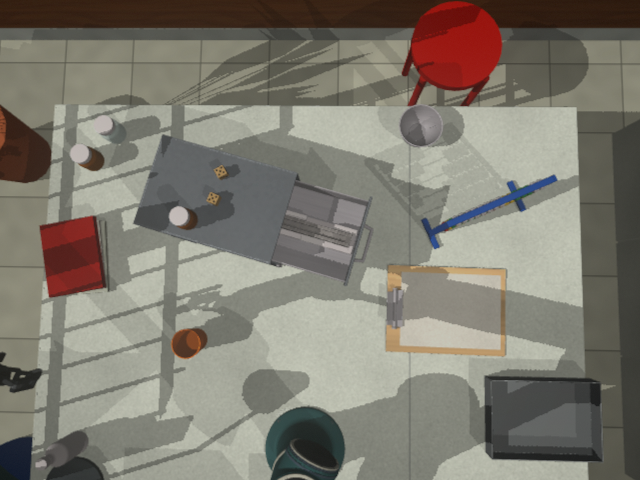

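View pics/scene.png

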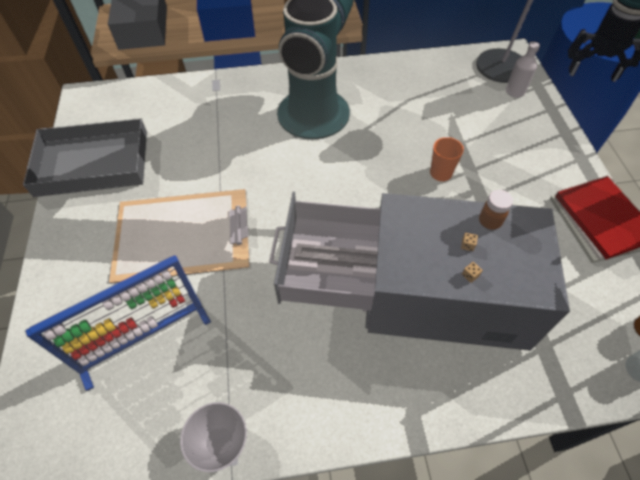

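Top view: the cabinet is at the centre-left, its top's front edge running (298,175) to (280,264). The drawer opens to the right with its lip around (358,240), and the holder lies in the mould from about (285,220) to (350,240). Both cameras agree with each other and with the given sizes to about 1 cm. I'll go high first, then across, with the tool's y axis across the holder.

Emit:
step_arm(series=[0, 0, -0.06, 0, 0, 0, -0.12, 0, -0.04, -0.04, -0.14, 0.17, -0.083, -0.078, -0.14, 0.34, -0.126, -0.116, -0.14, 0.51, -0.169, -0.155, -0.14, 0.68, -0.212, -0.195, -0.14, 0.85, -0.255, -0.235, -0.14, 1.02], gripper=1, newtons=20)

```text
time: 2.3
tool_pos: [0.3995, 0.3135, 0.3716]
tcp_rot: [2.026, 2.4, 0.001]
wrist_force: [-0.3, 0.1, 0.2]
width: 0.999
grip_force: 0.0
```

```bash
cat > g.py <<'E'
from h import *
import sys
T=tool(); x,y,z,yaw=map(float,sys.argv[1:5])
yy=np.degrees(np.arctan2(T[1,1],T[0,1]))
print("tcp",T[:3,3],"tool y yaw",yy,"shift",np.round(T[:3,:3].T@(np.array([x,y,z])-T[:3,3]),4),"turn",-np.radians((yaw-yy+180)%360-180))
E
python3 g.py .567 -.03 .36 -19
```

```text
tcp [0.39951686 0.31354629 0.37156234] tool y yaw 9.66856704288837 shift [-0.3668  0.1074  0.0116] turn 0.5003608867271362
```

Emit:
step_arm(series=[-0.05, 0.015, 0, 0.1, -0.105, 0.03, 0, 0.2, -0.16, 0.047, 0, 0.3, -0.215, 0.063, 0, 0.4, -0.27, 0.079, 0, 0.5, -0.325, 0.095, 0, 0.5, -0.367, 0.107, 0, 0.5, -0.367, 0.107, 0, 0.5])

```text
time: 3.3
tool_pos: [0.5686, -0.0304, 0.3707]
tcp_rot: [2.556, 1.826, -0.002]
wrist_force: [-0.2, 1.0, -0.1]
width: 0.997
grip_force: 0.0
```

```bash
cat > b.py <<'E'
from h import *
np.set_printoptions(precision=4,suppress=True)
Z=dict(holder_mid=.124,holder_front=.124,mould_notch=.112,cabinet_edge=.206,drawer_lip=.188)
print(tool()[:3,3])
p=shot("wrist"); save(p,"w1.png")
for k,z in Z.items():
    for r in viewer.spot_point(p,k)[:1]: print(k,round(r["score"],2),np.round(r["point"],1),atz(p,r["point"],z))
E
python3 b.py; python3 g.py .567 -.03 .36 -19
```

```text
[ 0.5686 -0.0304  0.3707]
holder_mid 0.88 [318.4 154.9] [0.5833 0.0209 0.124 ]
holder_front 0.63 [324.1 268.3] [ 0.5455 -0.1113  0.124 ]
mould_notch 0.38 [27.5 17.1] [0.3432 0.2483 0.112 ]
cabinet_edge 0.82 [314.7 126.1] [0.5901 0.0494 0.206 ]
drawer_lip 0.95 [324.5 308.8] [ 0.5385 -0.1311  0.188 ]
tcp [ 0.5675816  -0.02647116  0.37155929] tool y yaw -18.587949779237285 shift [-0.0035  0.0006  0.0116] turn 0.007191633035879009
```

View pics/w1.png

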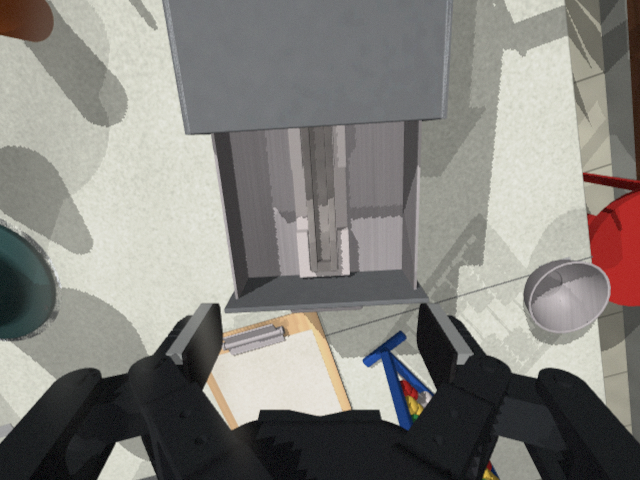

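The wrist view shows the drawer and mould well. The holder runs up the middle from (323,270) to under the sheet at (318,126), with notches on both sides around rows 180–230. I'll take a fresh settled picture and enlarge it for notch and edge positions.

```bash
cat > c.py <<'E'
from h import *
import pickle
tool(); p=shot("wrist"); pickle.dump(dict(W=p["W"],intrinsics=p["intrinsics"],image=p["image"]),open("p.pkl","wb"))
print(np.array(p["W"])[:3,3],tool()[:3,3])
im=cv2.cvtColor(p["image"],cv2.COLOR_RGB2BGR)[115:290,220:430]
im=cv2.resize(im,None,fx=3.4,fy=3.4,interpolation=cv2.INTER_CUBIC)
im=cv2.convertScaleAbs(im,alpha=1.3,beta=10)
cv2.imwrite("pics/w2.png",im)
Z=dict(holder_mid=.124,holder_front=.124,cabinet_edge=.206,drawer_lip=.188)
for k,z in Z.items():
    for r in viewer.spot_point(p,k)[:1]: print(k,round(r["score"],2),np.round(r["point"],1),atz(p,r["point"],z))
E
python3 c.py
```

```text
[0.59129996 0.04704271 0.51551841] [ 0.56761673 -0.02646277  0.37162321]
holder_mid 0.7 [321.  158.5] [0.58368415 0.02038642 0.124     ]
holder_front 0.96 [327.  269.5] [ 0.54799292 -0.11031275  0.124     ]
cabinet_edge 0.6 [318.  132.9] [0.58968412 0.04744689 0.206     ]
drawer_lip 0.78 [326.3 310.6] [ 0.53928746 -0.13031874  0.188     ]
```

View pics/w2.png

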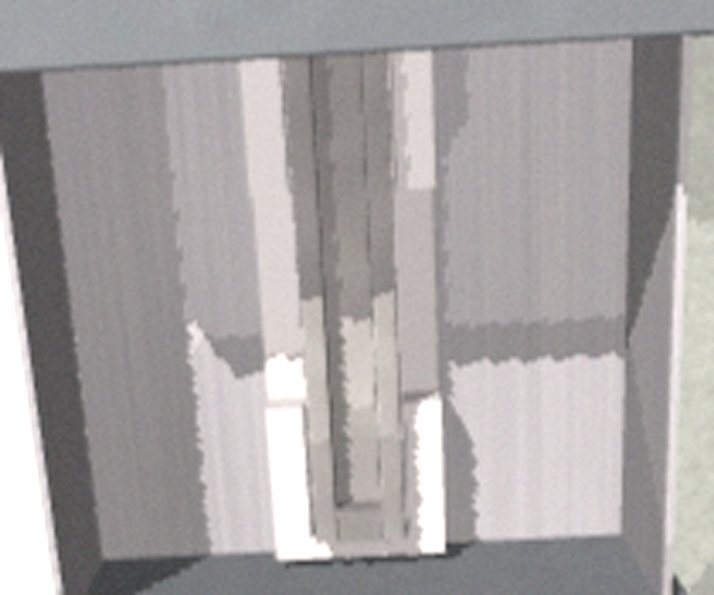

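```bash
cat > d.py <<'E'
from h import *
import pickle
np.set_printoptions(precision=4,suppress=True)
p=pickle.load(open("p.pkl","rb"))
for n,u,v,z in [("notchR back",434,187,.126),("notchR front",440,397,.126),("notchL front",268,403,.126),("mouldR front",445,552,.126),("mouldL front",278,558,.126),
 ("holdL top",282,60,.136),("holdR top",395,60,.136),("holdL bot",316,540,.136),("holdR bot",413,540,.136),("mouldL top",240,60,.126),("mouldR top",433,55,.126),
 ("lip drawer in L",103,558,.1),("edge L",0,72,.2),("edge R",714,32,.2)]:
    print(n,atz(p,(u/3.4+220,v/3.4+115),z)[:2])
E
python3 d.py
```

```text
notchR back [ 0.6084 -0.0011]
notchR front [ 0.589  -0.0716]
notchL front [ 0.5306 -0.0544]
mouldR front [ 0.5733 -0.1291]
mouldL front [ 0.5141 -0.1118]
holdL top [0.5741 0.0529]
holdR top [0.6078 0.0416]
holdL bot [ 0.5313 -0.1055]
holdR bot [ 0.5643 -0.1165]
mouldL top [0.5608 0.0574]
mouldR top [0.6204 0.039 ]
lip drawer in L [ 0.4434 -0.1006]
edge L [0.5058 0.0726]
edge R [0.6857 0.0228]
```

```bash
python3 g.py .5675 -.0375 .115 -15.5
```

```text
tcp [ 0.56778338 -0.02702852  0.37145401] tool y yaw -18.621937292542093 shift [-0.01    0.003   0.2565] turn -0.05448808479565705
```

Emit:
step_arm(series=[-0.005, 0.0015, 0.05, -0.027, -0.01, 0.003, 0.1, -0.054, -0.01, 0.003, 0.15, -0.054, -0.01, 0.003, 0.2, -0.054, -0.01, 0.003, 0.2, -0.054, -0.01, 0.003, 0.2, -0.054])

```text
time: 4.6
tool_pos: [0.5688, -0.0381, 0.1732]
tcp_rot: [2.501, 1.899, 0.003]
wrist_force: [0.2, -0.2, 1.0]
width: 0.997
grip_force: 0.0
```

```bash
python3 g.py .5675 -.0375 .115 -15.5
```

```text
tcp [ 0.56878205 -0.03808467  0.17320728] tool y yaw -15.573080086184337 shift [ 0.0002 -0.0015  0.0582] turn -0.001275488121558087
```

Emit:
step_arm(series=[0, -0.001, 0.03, 0, 0, -0.001, 0.05, 0, 0, -0.001, 0.057, 0, 0, -0.001, 0.057, 0])

```text
time: 5.1
tool_pos: [0.5669, -0.0378, 0.1146]
tcp_rot: [2.502, 1.9, 0.0]
wrist_force: [1.0, -0.1, -0.0]
width: 1.003
grip_force: 0.0
```

Emit:
step_arm(series=[0, 0, 0, 0, 0, 0, 0, 0, 0, 0, 0, 0, 0, 0, 0, 0, 0, 0, 0, 0, 0, 0, 0, 0], gripper=0, newtons=22)

```text
time: 5.85
tool_pos: [0.5672, -0.0379, 0.1149]
tcp_rot: [2.501, 1.899, 0.001]
wrist_force: [0.3, -0.1, 5.4]
width: 0.372
grip_force: 23.7
```

Gripped at 32 mm opening, which matches the holder's width. I'll lift a little with this light grip and see whether the back swings down.

Emit:
step_arm(series=[0, 0, -0.006, 0, 0, 0, -0.012, 0, 0, 0, -0.018, 0, 0, 0, -0.024, 0, 0, 0, -0.03, 0, 0, 0, -0.03, 0])

```text
time: 6.6
tool_pos: [0.5671, -0.0378, 0.1451]
tcp_rot: [2.501, 1.899, 0.002]
wrist_force: [-0.4, -0.2, -3.4]
width: 0.365
grip_force: 22.9
```

```bash
cat > e.py <<'E'
from h import *
import sys
np.set_printoptions(precision=4,suppress=True)
s=monitor.read_state(); print(s["time"],s["wrist_force"],s["torque"],s["width"],tool()[:3,3])
p=shot("wrist"); q=shot("scene")
a=cv2.resize(p["image"][100:340,200:440],(400,400)); b=cv2.resize(q["image"][170:340,260:430],(400,400),interpolation=cv2.INTER_CUBIC)
save(dict(image=np.hstack([a,b])),sys.argv[1])
for pp in (p,q):
  for k in("holder_front","holder_mid"):
    for r in viewer.spot_point(pp,k)[:1]: print(k,round(r["score"],2),np.round(r["point"],1),atz(pp,r["point"],.154))
E
python3 e.py l1.png
```

```text
6.6 [-0.4341 -0.2192 -3.3904] [-0.1893  0.0391  0.0312] 0.3646699355996722 [ 0.5671 -0.0378  0.1451]
holder_mid 0.93 [321.6 179.7] [0.5828 0.0196 0.154 ]
holder_front 0.85 [297.1 242.1] [ 0.5419 -0.1046  0.154 ]
holder_mid 0.84 [360.3 251.4] [0.5836 0.0185 0.154 ]
```

View pics/l1.png

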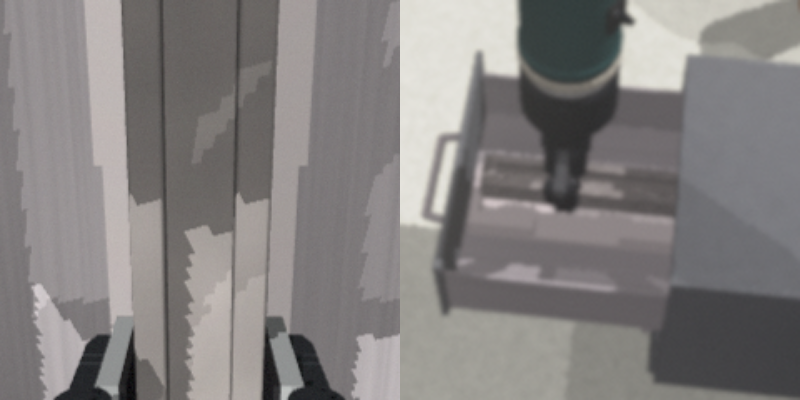

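The wrist load (full weight plus a moment) shows the holder is held level, with the friction carrying it. I'll use the lightest grip and a short up-down stroke to let gravity swing the back down.

Emit:
step_arm(series=[0, 0, -0.02, 0, 0, 0, 0.005, 0, 0, 0, -0.02, 0, 0, 0, 0.005, 0, 0, 0, -0.02, 0, 0, 0, -0.015, 0, 0, 0, -0.015, 0], newtons=20)

```text
time: 7.78
tool_pos: [0.5675, -0.038, 0.16]
tcp_rot: [2.502, 1.898, 0.003]
wrist_force: [1.5, -1.8, -0.9]
width: 0.369
grip_force: 22.7
```

```bash
cat > f.py <<'E'
from h import *
from scipy.optimize import least_squares
# tilt from detected front/mid in wrist picture, holder hinged on the grip: unknown tilt t, grip offset along holder s (from mid), drop h
ax=np.array([np.cos(np.radians(74.5)),np.sin(np.radians(74.5)),0])
s=monitor.read_state(); T=tool(); print(round(s["time"],2),np.round(s["wrist_force"],2),np.round(s["torque"],3),round(s["width"],3),s["grip_force"],T[:3,3])
obs=[]
for c in("wrist","scene"):
  p=shot(c)
  for k,d in(("holder_front",-.135),("holder_mid",0),("holder_back",.135)):
    for r in viewer.spot_point(p,k)[:1]:
      print(c,k,round(r["score"],2),np.round(r["point"],1))
      if r["score"]>.5 and k!="holder_back": obs.append((p,d,r["point"]))
G=T[:3,3]+[0,0,.009]
def P(t,d,g): return G+(d+g)*(np.cos(t)*ax-np.sin(t)*np.array([0,0,1]))
f=lambda v:np.concatenate([proj(p,P(v[0],d,.06))-u for p,d,u in obs])
o=least_squares(f,[.1],loss="soft_l1",f_scale=4)
print("tilt deg",np.degrees(o.x[0]),"res",np.round(o.fun,1),"front",P(o.x[0],-.135,.06),"back",P(o.x[0],.135,.06))
E
python3 f.py
```

```text
7.78 [ 1.46 -1.8  -0.91] [ 0.029 -0.199 -0.202] 0.369 22.699516341090202 [ 0.56746116 -0.03797536  0.15998698]
wrist holder_mid 0.59 [320.8 184.6]
scene holder_front 0.79 [291.4 236.7]
scene holder_mid 0.97 [356.3 249.9]
scene holder_back 0.53 [380.7 240.5]
tilt deg 19.808897168965927 res [ 0.9 -3.9  4.3 -2.9  2.8  2.6] front [ 0.54860426 -0.10597116  0.19440328] back [0.61648911 0.13881372 0.10290459]
```

The moment is gone and the load is lighter, so the back has swung down and rests in the mould at about 13–15°. I'll lift slowly to about 20°.

Emit:
step_arm(series=[0, 0, -0.005, 0, 0, 0, -0.01, 0, 0, 0, -0.015, 0, 0, 0, -0.02, 0, 0, 0, -0.025, 0, 0, 0, -0.027, 0, 0, 0, -0.027, 0])

```text
time: 9.05
tool_pos: [0.5667, -0.0378, 0.1865]
tcp_rot: [2.502, 1.9, 0.0]
wrist_force: [0.4, -0.4, -3.3]
width: 0.364
grip_force: 22.3
```

```bash
python3 f.py; python3 e.py l2.png
```

```text
9.05 [ 0.36 -0.36 -3.26] [-0.157  0.062  0.006] 0.364 22.338945418596268 [ 0.56670376 -0.03781512  0.18652106]
wrist holder_mid 0.7 [320.5 182.1]
scene holder_front 0.69 [295.2 229. ]
scene holder_mid 0.72 [358.1 243.2]
scene holder_back 0.46 [291.8 229.3]
tilt deg 18.81512215792052 res [ 1.4 -1.9 -0.4 -2.9  1.9  1.7] front [ 0.54773189 -0.10622547  0.21970972] back [0.61603062 0.1400518  0.13263053]
9.45 [-0.0272 -0.2838 -3.9715] [-0.1813  0.0479 -0.061 ] 0.36863936592155894 [ 0.5665 -0.0378  0.1861]
holder_mid 0.92 [322.5 182.3] [0.5811 0.013  0.154 ]
holder_front 0.78 [293.8 230.6] [ 0.5126 -0.108   0.154 ]
holder_mid 0.97 [359.2 242.9] [0.5632 0.0201 0.154 ]
```

View pics/l2.png

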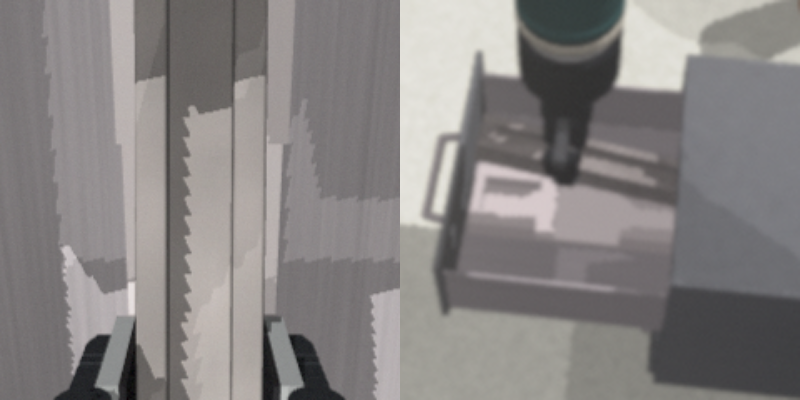

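The holder is tilted about 19°, front end up over the lip (front about 0.22, back about 0.133, still well under the sheet) and free of the mould. At the lip and at the sheet there is over 20 mm of room. I'll lock the grip and draw it out along its own slope.

Emit:
step_arm(series=[0, 0, 0, 0, 0, 0, 0, 0, -0.01, 0, -0.0035, 0, -0.023, 0, -0.008, 0, -0.036, 0, -0.0125, 0, -0.049, 0, -0.017, 0, -0.06, 0, -0.021, 0, -0.065, 0, -0.023, 0], newtons=80)

```text
time: 10.75
tool_pos: [0.5491, -0.1014, 0.2098]
tcp_rot: [2.503, 1.898, 0.001]
wrist_force: [0.3, -0.0, -3.9]
width: 0.356
grip_force: 84.2
```

```bash
python3 f.py
```

```text
10.75 [ 0.27 -0.01 -3.92] [-0.159  0.077 -0.034] 0.356 84.1791781783104 [ 0.54907022 -0.1013805   0.20976474]
wrist holder_mid 0.89 [318.6 186.1]
scene holder_front 0.63 [260.6 217.7]
scene holder_mid 0.95 [325.7 234.3]
tilt deg 24.55237321597999 res [ 3.1 -2.7 -0.1 -4.1  0.   2.3] front [ 0.53083958 -0.16711805  0.2499291 ] back [0.59646988 0.06953715 0.13773739]
```

Emit:
step_arm(series=[-0.01, 0, -0.0035, 0, -0.023, 0, -0.008, 0, -0.036, 0, -0.0125, 0, -0.049, 0, -0.017, 0, -0.062, 0, -0.021, 0, -0.075, 0, -0.026, 0, -0.08, 0, -0.027, 0, -0.08, 0, -0.027, 0])

```text
time: 12.15
tool_pos: [0.5276, -0.1778, 0.2363]
tcp_rot: [-2.503, -1.899, -0.0]
wrist_force: [-0.4, -0.1, -3.2]
width: 0.354
grip_force: 84.2
```

```bash
python3 f.py; python3 e.py l3.png
```

```text
12.15 [-0.41 -0.14 -3.24] [-0.155  0.062  0.017] 0.354 84.22964215278625 [ 0.52757467 -0.17783605  0.2363483 ]
scene holder_front 0.65 [213.8 207.1]
scene holder_mid 0.87 [281.7 220.4]
scene holder_back 0.79 [354.8 237. ]
tilt deg 9.65409083907795 res [ 1.4 -0.4  4.7  0.1] front [ 0.50781563 -0.24908483  0.25792576] back [0.57894815 0.00741076 0.21264689]
12.55 [ 0.3954  0.0316 -3.4742] [-0.2057  0.0368  0.0025] 0.35745842763902796 [ 0.5277 -0.1771  0.2362]
holder_mid 0.64 [320.1 185.3] [ 0.5386 -0.1346  0.154 ]
holder_front 0.9 [215.2 204.5] [ 0.4191 -0.2672  0.154 ]
holder_mid 0.65 [285.9 217.9] [ 0.4778 -0.1207  0.154 ]
```

View pics/l3.png

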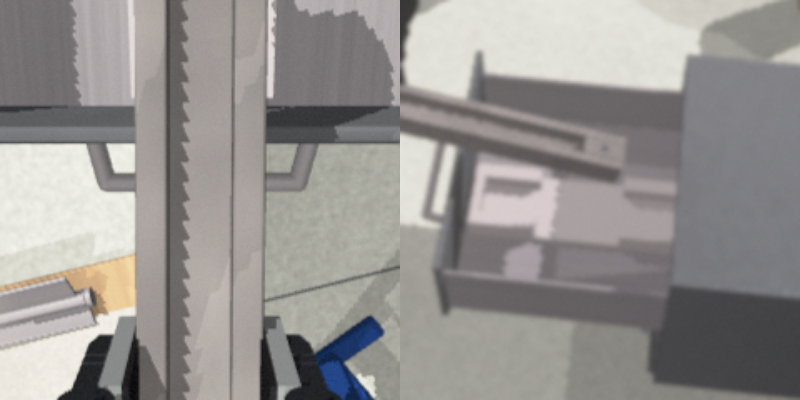

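The back end (scene pixel (355,237)) is out in front of the sheet's edge (column ~378) and touches nothing. Now I raise it straight up.

Emit:
step_arm(series=[-0.008, 0, -0.005, 0, -0.012, 0, -0.02, 0, -0.012, 0, -0.035, 0, -0.012, 0, -0.05, 0, -0.012, 0, -0.065, 0, -0.012, 0, -0.08, 0, -0.012, 0, -0.095, 0, -0.012, 0, -0.11, 0])

```text
time: 13.85
tool_pos: [0.5244, -0.189, 0.3473]
tcp_rot: [-2.502, -1.9, 0.0]
wrist_force: [0.8, -0.5, -2.8]
width: 0.358
grip_force: 84.3
```

Emit:
step_arm(series=[0, 0, -0.01, 0, 0, 0, -0.018, 0, 0, 0, -0.02, 0, 0, 0, -0.02, 0, 0, 0, -0.02, 0, 0, 0, -0.02, 0])

```text
time: 14.6
tool_pos: [0.5242, -0.189, 0.3658]
tcp_rot: [-2.502, -1.899, 0.001]
wrist_force: [-0.2, 0.0, -3.3]
width: 0.353
grip_force: 84.4
```

```bash
python3 f.py; python3 e.py l4.png
```

```text
14.6 [-0.17  0.02 -3.33] [-0.166  0.053 -0.043] 0.353 84.35686647891998 [ 0.5242405  -0.18897177  0.36576635]
wrist holder_mid 0.92 [321.8 181.4]
scene holder_front 0.67 [191.5 155.8]
scene holder_mid 0.84 [273.5 176.7]
scene holder_back 0.84 [352.1 197.5]
tilt deg 16.208121160587588 res [ 0.1 -2.3  1.2 -1.1 -0.1  0.3] front [ 0.50499425 -0.25837153  0.39570089] back [ 0.57428077 -0.00853239  0.32033654]
15.0 [ 0.1895  0.2821 -4.2709] [-0.2107  0.0552 -0.006 ] 0.35474680925730007 [ 0.5244 -0.189   0.3663]
holder_mid 0.57 [322.5 183.2] [ 0.5333 -0.1637  0.154 ]
holder_front 0.62 [190.7 158.4] [ 0.2759 -0.3194  0.154 ]
holder_mid 0.78 [273.2 174.6] [ 0.3541 -0.1361  0.154 ]
```

View pics/l4.png

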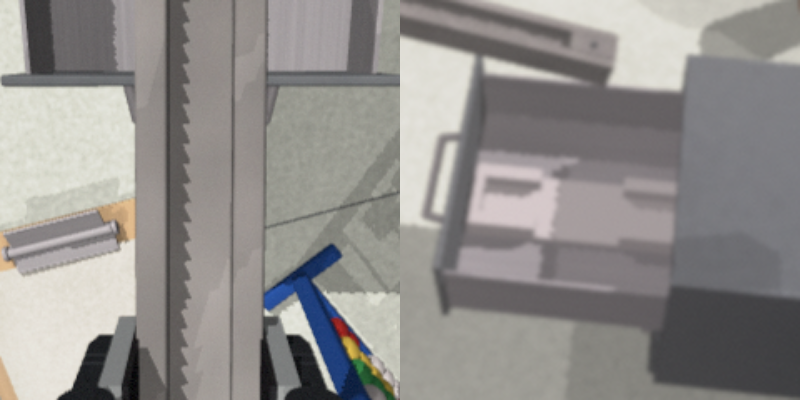

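The holder hangs firmly in the fingers, with its front at about 0.40 m and its back at about 0.32 m. It is clear of the drawer and cabinet and still. I'll hand the job in.

```bash
python3 -c "from workcell import job; print(job.finish_job())"
```

```text
the job is handed in; nothing more can be done
None
```

The holder is out of the drawer and held still in the fingers, its lowest end measured about 11 cm above the cabinet's top and touching nothing; I saw no contact with the cabinet on the way, and the job is handed in (no verdict was returned).

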